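# Shut a bead mill's guard lid and lock it with its pin

## Task

Get the bench mill ready to run: press its guard lid fully shut past the catch, then take the steel lock pin out of its holder and lay it in the mill's two V rests, tip towards the lugs, and let go of it there. Then take it again at its orange knob end and push it through all three lugs until the knob is up against the small V rest next to the lugs, and leave it there. Do not shift or tip the bottle, the jar or the beaker.

Things in the scene. Friction and masses are not known exactly. Their poses are not given: they have to be found in the camera images.
- bore (a point): Centre of the mouth of the lock bore, 80 mm up; axes of the mill: z up, x from the lid's front to its hinge. The bore runs along +y through three lugs 30 mm square (tops 15 mm above the axis): fixed aluminium y 0..16 mm, yellow on the lid y 18..58, fixed aluminium y 60..76. Holes 13 mm; they line up only with the lid shut. The pin goes in along +y.
- rest_shank (a point): Point on the bore axis over the small aluminium V rest for the pin's 10 mm shank, at y -26..-12 mm from bore, the V's top edges 2 mm above the axis, 23 mm wide outside. A pin lying in both rests has its axis on the bore axis. The knob stops against this rest's -y face when the pin is home. Axes of the mill.
- rest_knob (a point): Point on the bore axis over the narrow V rest (20 mm wide, narrower than the knob) that carries the 24 mm knob, at y -137..-123 mm from bore. Between the two rests nothing stands higher than 12 mm above the bench. Axes of the mill.
- mill: Bench mill, fixed to the bench; origin on the bench under the middle of its white housing (150 x 130 mm, 70 mm high), which begins 25 mm to +x of the bore axis and lies at y 0..130 mm from bore. The shut lid's top is 78 mm up. A blue motor block 95 mm high stands beyond the hinge (+x).
- lid_pad (a point): Centre of the top of the blue press pad (36 mm disc) near the lid's front edge; moves with the lid, z normal to the lid. 125 mm from the hinge axis, which runs along the mill's y on its far (+x) side, 78 mm above the bench. With the lid shut the pad is at x +50, y +95, z +2 mm from bore.
- mill_lid (a joint): Lid angle in rad: 0 fully shut, grows as it opens upwards. It starts ajar and stays where it is left (stiff hinge, some 3 to 6 N at the pad). A sprung ball catch resists over the last 0.12 rad (12 to 15 N at the pad is enough) and then holds it shut; a firm stop at 0.
- pin_grip (a point): Balance point of the lock pin, on its axis. Steel shank 10 mm in diameter, 112 mm long, its last 8 mm tapered to 5 mm; on its other end an orange knob 24 mm in diameter, 40 mm long; about 90 g. x points along the pin to the tip, which is 74 mm away; the pin may roll about x. It starts lying level in the grey holder, axis 40 mm above the bench.
- pin_tip (a point): Tip of the lock pin, on its axis, 74 mm from pin_grip along x; same axes.
- pin_shoulder (a point): Where the shank meets the knob, on the pin's axis, 38 mm behind pin_grip; same axes.
- pin_knob (a point): Centre of the orange knob, on the pin's axis, 58 mm behind pin_grip; same axes.
- pin: The lock pin; origin at the knob's shoulder, x to the tip.
- pin_holder: Grey holder, fixed to the bench, 200 x 64 mm; the pin lies along its x, shoulder over the origin (on the bench). The shank is bare from 2 to 90 mm from the shoulder, the base plate 30 mm below the axis. Walls up to 56 mm high close round the knob's sides and end, so the pin is taken by the shank and lifted straight up.
- reagent_mid (a point): Bystander: amber bottle with a blue cap, 54 mm in diameter, 105 mm high; point half-way up.
- jar_mid (a point): Bystander: white jar with a red lid, 56 mm in diameter, 65 mm high; point half-way up.
- beaker_mid (a point): Bystander: glass beaker, 64 mm in diameter, 80 mm high; point half-way up.
Mind the look-alikes: they are no part of the job. What is shaped like the pin but red or yellow is not meant.

How it is judged:
By the outcome, as a careful person would: the job done as asked, in the order asked, and still so for the second after the job is handed in, with the robot touching nothing.
It also fails if it takes over 61 s, if anything falls off the work surface, if the arm or the gripper's body presses on something with over 40 N, if the wrist force passes 120 N, or if a joint passes its speed limit or range.

## Robot

A 6-joint arm with a two-finger parallel gripper is mounted at the origin on the work surface. World frame = base frame: x ahead of the robot, y to its left, z up, the work surface at z = 0. Lengths are in m, angles in rad, forces in N, time in s.
With the tool pointing down it reaches from about 0.4 to 0.925 m from the base axis. Payload 12.5 kg.
Tool frame: the origin (TCP) lies at the very end of the fingers, on their centre line; the grasp point (between the pads) lies 19 mm behind it; z points along the fingers, y is the line along which they close (so a half turn about z gives the same grasp; the last joint's range is limited). The gripper opens to 95 mm and grips with 3 to 60 N. Pads are 20 mm wide; open, the fingers measure 119 mm over their backs; the gripper's body (75 mm by 180 mm) begins 59 mm behind the grasp point.
Start: joints at [1.008, 0.491, 1.559, -0, 1.092, -0.106], TCP at [0.276, 0.561, 0.215] pointing down, gripper open.
Joint ranges: [-3.1, 3.1], [-0.84, 2.19], [0.05, 2.79], [-1.13, 4.28], [0.06, 2.93], [-2.69, 2.69]. Speed limits (rad/s): [2.22, 2.22, 2.79, 3.14, 3.14, 3.14].

## Interface

Orientations are given as a unit quaternion [x, y, z, w].
In Python, from bench import bot gives the robot as it stands.
- The arm moves only by the tool send_rows, never from a script. Its argument "plan" is a list that holds one entry, the list of rows, each a list of 5 numbers: the opening, from 0 (shut) to 1 (fully open), then the shift along the tool's x, y, z normalised to -1 to 1, where 1 is 50 mm, then the turn about the tool's z normalised to -1 to 1, where 1 is 1.5 rad. In form: [[[gripper, dx, dy, dz, spin], ...]]. A call has exactly 8 rows; each row shifts and turns the commanded pose from where the row before left it, along the tool's axes as they then stand; what a row does not reach is not made up. A row lasts 1/12 s, in which the tool goes at most 41.7 mm and 7.16 degrees, less where a joint would pass 70% of its speed; a pose out of reach is approached as far as the arm can. A call with a number of a shift or a turn outside -1 to 1 is refused whole. A call with a gripper value outside its range is refused whole. The fingers move at their own pace and stop on an object; "squeeze" is the grip in N (left out, the last holds). Time passes only in rows, so rows that do not move let the fingers close, or fill a call up. It gives the time, the measured TCP pose, the force, the opening and the grip force at its end, in the units of the state.
- bot.get_obs(): the state, without advancing time (a new reading comes with each control period).
- bot.camera(name): name is "side" or "top" or "wrist"; returns (picture, depth): 384x512x3 uint8, red, green, blue; 384x512 float32, m along the optical axis (not along the pixel's ray), 0 where there is no reading.
- bot.camera_params(name): a dict with "fx", "fy", "cx", "cy" (pixels), "cam_to_world" (4x4, takes a point from camera to world coordinates). Camera axes: x right, y up, looking along -z (the intrinsics and any distortion apply to the point x, -y, -z); pixel columns grow to the right and rows downward; lengths in m; the calibration is good to about 2 mm. A picture is of the moment at which its call begins: read the wrist's pose just before it. camera_params takes no time and is no camera call; for the wrist camera it gives the pose at the moment of the call.
- bot.job_done(): hands the job in; it is judged then, once.
Trained networks look in the newest picture that a camera, given by its name, has taken for a name from the list of things; names that differ only in an ending like _2 or _b are one class to them, and where a whole thing is asked for, a point or a joint stands for the part that bears it (a point fixed in the world has none). Each returns a list of dicts, best first, with "conf" (0 to 1); they miss things now and then, are a little off and sometimes report something else, mostly with a low value. They report only what shows in the picture. A call takes as long as a camera call. They do not tell look-alikes from the thing itself.
- bot.search_frame(camera, label): "position" ([x, y, z] in m, in world coordinates, good to about 4 mm: the middle of the surface that is visible of it).
- bot.pinpoint(camera, label): "position" ([x, y, z] in m, in world coordinates, good to about 4 mm: a listed point, or the origin of a listed thing).
The state is a dict: "t": time; "joints": joint angles; "dq": joint speeds; "joint_torque": joint torques, N m; "position": TCP position; "ee_rot": TCP orientation; "contact_force": force on the tool from outside, world axes, zero at the start; "wrist_torque": the same for the moment, N m; "width": opening from 0.0 (shut) to 1.0 (fully open); "gripper_force": force on a finger pad.
Only numpy, scipy, OpenCV 4.12 (cv2) and the standard library are available. Lean on these libraries where they do the work, as an engineer would, in place of code of your own. Each camera call takes 0.05 s, during which the arm holds its last target. There are 200 camera calls.

## Working session

There is one attempt and no reset: what is moved stays moved. The work goes in short steps, Python scripts to look and compute and a tool call to move; the robot and the scene stay as the last step left them, time stands still between calls to the robot, and variables do not carry over. Pictures are saved under pics/ and viewed, at most 12 in all, crops included, and the job is handed in when it is done.

Besides the shell and the picture viewer there is one more tool, called after "Call:" as name([rows], argument=value, ...), one row to a line, values as JSON. send_rows: Moves the arm, as the interface text tells. Its arguments: {"type":"object","properties":{"plan":{"type":"array","items":{"type":"array","items":{"type":"array","items":{"type":"number","minimum":-1,"maximum":1}}}},"squeeze":{"type":"number"}},"required":["plan"]}

```bash
mkdir -p pics; ls; cat > h.py <<'E'
import numpy as np, cv2
from bench import bot
from scipy.spatial.transform import Rotation as R
def save(cam,name):
    p,d=bot.camera(cam); cv2.imwrite(f'pics/{name}.png',p[:,:,::-1]); return p,d
def px2w(cam,u,v,d,P=None):
    P=P or bot.camera_params(cam)
    c=np.array([(u-P['cx'])/P['fx']*d,-(v-P['cy'])/P['fy']*d,-d,1]); return (np.array(P['cam_to_world'])@c)[:3]
def w2px(cam,w,P=None):
    P=P or bot.camera_params(cam)
    c=np.linalg.inv(P['cam_to_world'])@np.r_[w,1]; return P['cx']+P['fx']*c[0]/-c[2], P['cy']+P['fy']*c[1]/c[2]
E
cat > a.py <<'E'
from h import *
for c in ['top','side']:
    save(c,c+'0')
    P=bot.camera_params(c); print(c,{k:(v if k!='cam_to_world' else np.round(v,3).tolist()) for k,v in P.items()})
    for l in ['bore','rest_shank','rest_knob','lid_pad','pin_grip','pin_tip','pin_knob','pin_shoulder','mill','pin_holder','reagent_mid','jar_mid','beaker_mid']:
        for r in bot.pinpoint(c,l)[:3]: print(l,{k:(np.round(v,3).tolist()) for k,v in r.items()}, np.round(w2px(c,r['position'],P)))
o=bot.get_obs(); print(o)
E
python3 a.py
```

```text
pics
top {'fx': 477.7492762657243, 'fy': 477.7492762657243, 'cx': 251.11335606380294, 'cy': 188.77244600907983, 'cam_to_world': [[-0.031, 0.978, -0.206, 0.179], [-1.0, -0.031, 0.002, -0.066], [-0.004, 0.206, 0.978, 1.589], [0.0, 0.0, 0.0, 1.0]]}
bore {'position': [0.514, 0.055, 0.076], 'conf': 0.63} [213. 185.]
rest_shank {'position': [0.511, 0.04, 0.079], 'conf': 0.83} [217. 186.]
rest_knob {'position': [0.529, -0.072, 0.079], 'conf': 0.75} [252. 179.]
rest_knob {'position': [0.562, -0.354, 0.039], 'conf': 0.44} [336. 170.]
rest_knob {'position': [0.599, 0.141, -0.002], 'conf': 0.17} [189. 166.]
lid_pad {'position': [0.566, 0.158, 0.15], 'conf': 0.84} [177. 165.]
pin_grip {'position': [0.384, -0.211, 0.012], 'conf': 0.69} [295. 225.]
pin_grip {'position': [0.561, -0.359, 0.039], 'conf': 0.62} [337. 170.]
pin_grip {'position': [0.537, -0.505, 0.012], 'conf': 0.51} [379. 177.]
pin_tip {'position': [0.634, -0.347, 0.037], 'conf': 0.69} [332. 149.]
pin_tip {'position': [0.524, -0.352, -0.003], 'conf': 0.57} [334. 183.]
pin_tip {'position': [0.338, -0.154, 0.008], 'conf': 0.53} [278. 239
[... 3074 characters left out ...]
ts': array([ 1.00839805e+00,  4.90930365e-01,  1.55888656e+00, -4.20578825e-05,
        1.09169394e+00, -1.05594919e-01]), 'dq': array([-1.79036312e-05,  1.33040298e-03,  5.92549356e-04, -9.09683877e-04,
       -1.13213585e-03,  3.13449078e-04]), 'joint_torque': array([-5.36202720e-05, -6.12464333e+01, -2.58435023e+01,  6.92823250e-02,
        4.45546140e-02,  1.05870001e-06]), 'position': array([0.27567536, 0.56094529, 0.21464671]), 'ee_rot': array([2.26411558e-01, 9.74031727e-01, 3.25159545e-05, 3.10361614e-05]), 'contact_force': array([-0.0013284 ,  0.73883747,  0.25257359]), 'wrist_torque': array([-0.00450809, -0.02551085,  0.02361494]), 'gripper_force': 0.0, 'width': 1.0023560490832542}
```

View pics/top0.png

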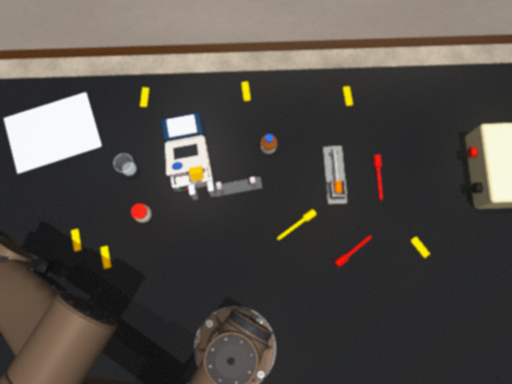

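View pics/side0.png

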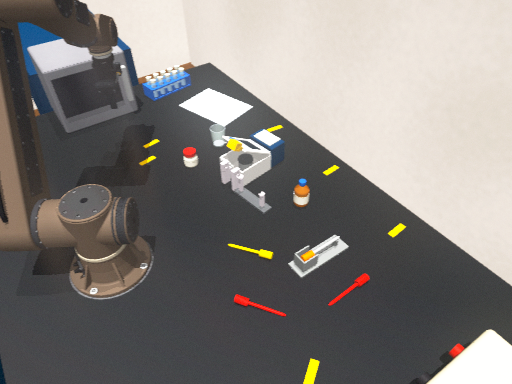

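Call:
send_rows([
  [[0,0,0,0,0.08],[0,0,0,0,0.08],[0,0,0,0,0.08],[0,0,0,0,0.08],[0,0,0,0,0.08],[0,0,0,0,0.08],[0,0,0,0,0.08],[0,0,0,0,0.08]],
])

```text
t: 2.07
position: [0.2757, 0.561, 0.2147]
ee_rot: [0.653, 0.757, 0.0, -0.0]
contact_force: [-0.7, 0.3, 0.5]
width: 0.499
gripper_force: 0.0
```

Call:
send_rows([
  [[0,-0.55,0.28,0,0],[0,-0.55,0.28,0,0],[0,-0.55,0.28,0,0],[0,-0.55,0.28,0,0],[0,-0.55,0.28,0,0],[0,-0.55,0.28,0,0],[0,-0.55,0.28,0,0],[0,-0.55,0.28,0,0]],
])

```text
t: 2.73
position: [0.4208, 0.3594, 0.2148]
ee_rot: [0.651, 0.759, 0.0, 0.0]
contact_force: [-0.2, 0.2, -0.1]
width: 0.005
gripper_force: 0.0
```

Call:
send_rows([
  [[0,-0.55,0.28,0,0],[0,-0.55,0.28,0,0],[0,-0.55,0.28,0,0],[0,-0.55,0.28,0,0],[0,-0.55,0.28,0,0],[0,-0.55,0.28,0,0],[0,-0.55,0.28,0,0],[0,-0.55,0.28,0,0]],
])

```text
t: 3.4
position: [0.5653, 0.1591, 0.2148]
ee_rot: [0.651, 0.759, 0.0, 0.0]
contact_force: [-0.8, 0.4, 0.5]
width: 0.002
gripper_force: 0.0
```

```bash
cat >> h.py <<'E'
MILL=0.155; BORE=np.array([.511,.055,.08])
def st():
    o=bot.get_obs(); M=R.from_quat(o['ee_rot']).as_matrix(); p=o['position']
    phi=np.degrees(np.arctan2(M[1,0],M[0,0]))
    print('t%.2f pos %s phi %.2f zdir %s F %s T %s w %.4f g %.1f'%(o['t'],np.round(p,4),phi,np.round(M[:,2],3),np.round(o['contact_force'],1),np.round(o['wrist_torque'],2),o['width'],o['gripper_force']))
    return p,M,phi
def go(target):
    p,M,phi=st(); d=M.T@(np.array(target)-p); print('tool delta mm',np.round(d*1000,1),'units',np.round(d/.05,2)); return d
def mill2w(v):
    c,s=np.cos(MILL),np.sin(MILL); return BORE+np.array([c*v[0]-s*v[1],s*v[0]+c*v[1],v[2]])
E
python3 -c "
from h import *
print(mill2w([.07,.095,.07]),mill2w([.05,.095,.002]))
go([.566,.159,.16])
save('wrist','w1')
for r in bot.pinpoint('wrist','lid_pad')+bot.pinpoint('wrist','bore'): print(r)"
```

```text
[0.5654947 0.1596677 0.15     ] [0.54573447 0.1565801  0.082     ]
t3.40 pos [0.5653 0.1591 0.2148] phi 98.82 zdir [ 0.  0. -1.] F [-0.8  0.4  0.5] T [-0.04  0.04 -0.02] w 0.0018 g 0.0
tool delta mm [-0.2  0.7 54.8] units [-0.    0.01  1.1 ]
{'position': [0.5662, 0.1593, 0.1485], 'conf': 0.83}
{'position': [0.5999, 0.1361, 0.0004], 'conf': 0.72}
```

Call:
send_rows([
  [[0,0,0,0.28,0],[0,0,0,0.28,0],[0,0,0,0.28,0],[0,0,0,0.2,0],[0,0,0,0.12,0],[0,0,-0.05,0.12,0],[0,0,-0.05,0.12,0],[0,0,-0.05,0.12,0]],
])

```text
t: 4.22
position: [0.5569, 0.1596, 0.1387]
ee_rot: [0.651, 0.759, 0.0, 0.0]
contact_force: [-0.2, -0.4, 1.5]
width: 0.008
gripper_force: 0.7
```

Call:
send_rows([
  [[0,0,-0.05,0.12,0],[0,0,-0.04,0.12,0],[0,0,-0.04,0.12,0],[0,0,-0.03,0.12,0],[0,0,-0.03,0.12,0],[0,0,-0.03,0.1,0],[0,0,-0.02,0.1,0],[0,0,0,0,0]],
])

```text
t: 4.88
position: [0.5448, 0.1574, 0.0976]
ee_rot: [0.651, 0.759, -0.0, -0.0]
contact_force: [-0.4, 0.8, -0.3]
width: 0.006
gripper_force: 0.0
```

```bash
python3 -c "
from h import *
go([.5457,.1566,.082])"
```

```text
t4.88 pos [0.5448 0.1574 0.0976] phi 98.82 zdir [-0.001 -0.    -1.   ] F [-0.4  0.8 -0.3] T [-0.07  0.03  0.01] w 0.0058 g 0.0
tool delta mm [-0.9  0.8 15.6] units [-0.02  0.02  0.31]
```

Call:
send_rows([
  [[0,0,0,0.05,0],[0,0,0,0.05,0],[0,0,0,0.05,0],[0,0,0,0.05,0],[0,0,0,0.04,0],[0,0,0,0.04,0],[0,0,0,0.03,0],[0,0,0,0,0]],
])

```text
t: 5.55
position: [0.5452, 0.1575, 0.0827]
ee_rot: [0.651, 0.759, -0.0, -0.0]
contact_force: [0.4, -0.3, -0.9]
width: 0.008
gripper_force: 0.0
```

```bash
python3 -c "
from h import *
go([.5457,.1566,.082])"
```

```text
t5.55 pos [0.5452 0.1575 0.0827] phi 98.82 zdir [-0.  0. -1.] F [ 0.4 -0.3 -0.9] T [-0.06  0.08 -0.01] w 0.0083 g 0.0
tool delta mm [-1.   0.3  0.7] units [-0.02  0.01  0.01]
```

Call:
send_rows([
  [[0,0,0,0.02,0],[0,0,0,0.02,0],[0,0,0,0.02,0],[0,0,0,0,0],[0,0,0,0,0],[0,0,0,0,0],[0,0,0,0,0],[0,0,0,0,0]],
])

```text
t: 6.22
position: [0.5454, 0.1576, 0.082]
ee_rot: [0.651, 0.759, 0.001, 0.0]
contact_force: [-7.5, -2.8, 22.1]
width: 0.002
gripper_force: 10.9
```

```bash
python3 -c "
from h import *
st()
p,d=bot.camera('side'); cv2.imwrite('pics/s1.png',cv2.resize(p[100:230,170:320,::-1],None,fx=4,fy=4))"
```

```text
t6.22 pos [0.5454 0.1576 0.082 ] phi 98.83 zdir [ 0.001  0.    -1.   ] F [-7.5 -2.8 22.1] T [-0.34  1.35  0.01] w 0.0020 g 10.9
```

View pics/s1.png

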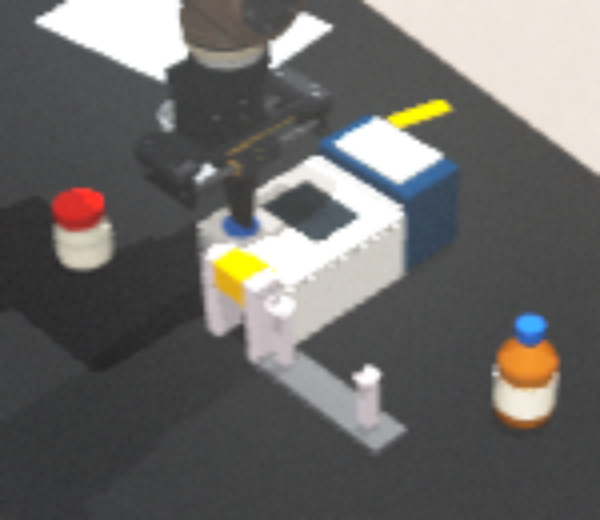

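Call:
send_rows([
  [[0,0,0,-0.4,0],[0,0,0,-0.7,0],[0,0,0,-0.75,0],[0,0,0,-0.75,0],[0.6,-0.75,-0.25,0,0],[0.6,-0.8,-0.25,0,0],[0.6,-0.8,-0.25,0,0],[0.6,-0.75,-0.2,0,0]],
])

```text
t: 6.93
position: [0.5214, -0.004, 0.2105]
ee_rot: [0.65, 0.76, 0.0, 0.0]
contact_force: [0.6, 0.5, 0.2]
width: 0.225
gripper_force: 0.0
```

Call:
send_rows([
  [[0.6,-0.3,0,0,0],[0.6,0,0,0,0],[0.6,0,0,0,0],[0.6,0,0,0,0],[0.6,0,0,0,0],[0.6,0,0,0,0],[0.6,0,0,0,0],[0.6,0,0,0,0]],
])

```text
t: 7.6
position: [0.5244, -0.0166, 0.2101]
ee_rot: [0.65, 0.76, 0.0, -0.0]
contact_force: [0.1, -0.9, 0.7]
width: 0.6
gripper_force: 0.0
```

```bash
python3 -c "
from h import *
go([.563,-.356,.215])
P=bot.camera_params('wrist')
save('wrist','w2')
for l in ['rest_knob','rest_shank','bore','mill','lid_pad']:
  for r in bot.pinpoint('wrist',l)[:2]: print(l,r,w2px('wrist',r['position'],P))
for v in [[0,0,0],[0,-.019,0],[0,-.13,0]]: print(mill2w(v),w2px('wrist',mill2w(v),P))
for l in ['bore','rest_shank','rest_knob','lid_pad']:print(l,bot.pinpoint('side',l)[:1]if 0 else '')
"
```

```text
t7.60 pos [ 0.5244 -0.0166  0.2101] phi 98.88 zdir [-0.  0. -1.] F [ 0.1 -0.9  0.7] T [-0.13  0.06  0.02] w 0.6000 g 0.0
tool delta mm [-341.3  -14.3   -4.9] units [-6.83 -0.29 -0.1 ]
rest_knob {'position': [0.5281, -0.0727, 0.0813], 'conf': 0.83} (np.float64(251.3884993783357), np.float64(242.41627930998123))
rest_shank {'position': [0.5085, 0.0357, 0.0804], 'conf': 0.73} (np.float64(247.64327608373105), np.float64(126.27316932080657))
bore {'position': [0.5085, 0.0547, 0.0804], 'conf': 0.89} (np.float64(250.85863652222744), np.float64(104.04595113983919))
mill {'position': [0.5989, 0.1329, 0.0006], 'conf': 0.93} (np.float64(350.11440413357633), np.float64(38.550374579066215))
[0.511 0.055 0.08 ] (np.float64(253.79406012612537), np.float64(104.13920768699865))
[0.51393322 0.03622778 0.08      ] (np.float64(253.88035233467656), np.float64(126.59513518463929))
[ 0.53106941 -0.0734415   0.08      ] (np.float64(254.327594477023), np.float64(242.9815076167676))
bore 
rest_shank 
rest_knob 
lid_pad
```

View pics/w2.png

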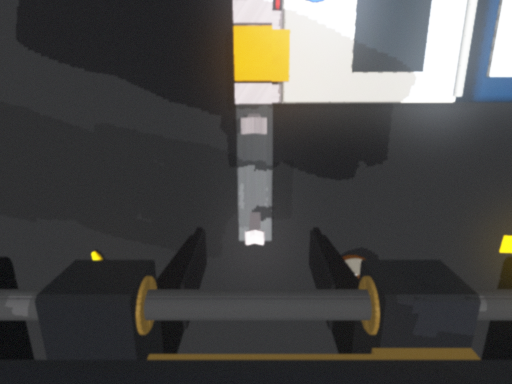

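Call:
send_rows([
  [[0.6,-0.7,0,0,0],[0.6,-0.75,0,0,0],[0.6,-0.75,0,0,0],[0.6,-0.75,0,0,0],[0.6,-0.75,0,0,0],[0.6,-0.75,0,0,0],[0.6,-0.75,0,0,0],[0.6,-0.75,0,0,0]],
])

```text
t: 8.57
position: [0.57, -0.3133, 0.2101]
ee_rot: [0.651, 0.759, 0.0, -0.0]
contact_force: [2.1, -0.5, -0.9]
width: 0.599
gripper_force: 0.0
```

Call:
send_rows([
  [[0.6,-0.75,-0.3,0,0],[0.6,0,0,0,0.08],[0.6,0,0,0,0.08],[0.6,0,0,0,0.08],[0.6,0,0,0,0.08],[0.6,0,0,0,0.08],[0.6,0,0,0,0.08],[0.6,0,0,0,0.08]],
])

```text
t: 9.23
position: [0.5609, -0.3507, 0.21]
ee_rot: [0.905, 0.425, 0.0, -0.0]
contact_force: [-0.1, 0.2, -0.3]
width: 0.6
gripper_force: 0.0
```

Call:
send_rows([
  [[0.6,0,0,0,0.08],[0.6,0,0,0,0.08],[0.6,0,0,0,0.08],[0.6,0,0,0,0.08],[0.6,0,0,0,0.08],[0.6,0,0,0,0.08],[0.6,0,0,0,0.08],[0.6,0,0,0,0]],
])

```text
t: 9.9
position: [0.5609, -0.3507, 0.21]
ee_rot: [1.0, 0.02, -0.0, -0.0]
contact_force: [0.4, 0.4, 0.5]
width: 0.601
gripper_force: 0.0
```

```bash
python3 -c "
from h import *
go([.563,-.356,.215])
P=bot.camera_params('wrist')
save('wrist','w3')
for l in ['pin_tip','pin_knob','pin_shoulder','pin_grip','pin_holder','pin']:
  for r in bot.pinpoint('wrist',l)[:2]: print(l,np.round(r['position'],4),r['conf'],np.round(w2px('wrist',r['position'],P)))
"
```

```text
t9.90 pos [ 0.5609 -0.3507  0.21  ] phi 2.24 zdir [-0.  0. -1.] F [0.4 0.4 0.5] T [-0.08  0.22 -0.01] w 0.6008 g 0.0
tool delta mm [ 1.8  5.4 -5. ] units [ 0.04  0.11 -0.1 ]
pin_tip [ 0.4591 -0.501   0.0054] 0.96 [377. 256.]
pin_tip [ 0.3413 -0.4612  0.0076] 0.85 [335. 337.]
pin_knob [ 0.5053 -0.3534  0.0405] 0.83 [258. 227.]
pin_knob [ 0.5932 -0.4985  0.0123] 0.75 [394. 147.]
pin_shoulder [ 0.5731 -0.5026  0.0098] 0.64 [394. 165.]
pin_shoulder [ 0.5273 -0.3529  0.0383] 0.55 [258. 207.]
pin_grip [ 0.5585 -0.3569  0.0413] 0.62 [263. 180.]
pin_grip [ 0.5347 -0.4993  0.0068] 0.57 [385. 197.]
pin_holder [ 0.5237 -0.3539  0.0044] 0.73 [259. 201.]
pin [ 0.5223 -0.3564  0.0363] 0.77 [261. 211.]
pin [ 0.5731 -0.4991  0.0119] 0.72 [391. 165.]
```

View pics/w3.png

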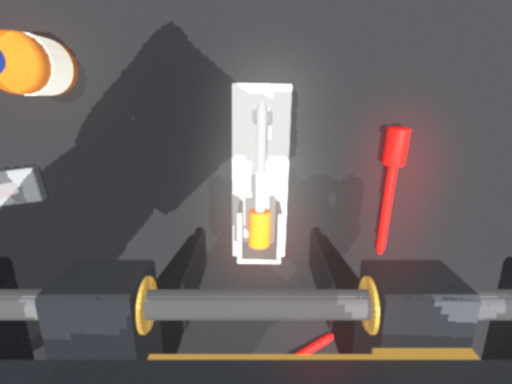

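```bash
python3 -c "
from h import *
P=bot.camera_params('wrist'); T=np.array(P['cam_to_world'])
def pl(u,v,z):
    r=T[:3,:3]@np.array([(u-P['cx'])/P['fx'],-(v-P['cy'])/P['fy'],-1]); return T[:3,3]+r*(z-T[2,3])/r[2]
for q in [(262,101,.041),(260.5,209,.048),(259.7,248,.05),(262,140,.045),(261.3,180,.045),(242,83,.01),(292,83,.01)]: print(q,np.round(pl(*q),4))
"
```

```text
(262, 101, 0.041) [ 0.6368 -0.3516  0.041 ]
(260.5, 209, 0.048) [ 0.5287 -0.3553  0.048 ]
(259.7, 248, 0.05) [ 0.4853 -0.3565  0.05  ]
(262, 140, 0.045) [ 0.5997 -0.3534  0.045 ]
(261.3, 180, 0.045) [ 0.559  -0.3547  0.045 ]
(242, 83, 0.01) [ 0.6534 -0.3303  0.01  ]
(292, 83, 0.01) [ 0.6558 -0.3824  0.01  ]
```

Call:
send_rows([
  [[0.6,0.04,0.08,0.5,0],[0.6,0,0,0.6,0],[0.6,0,0,0.6,0],[0.6,0,0,0.6,0],[0.6,0,0,0.6,0],[0.6,0,0,0.5,0],[0.6,0,0,0.3,0],[0.6,0,0,0,0]],
])

```text
t: 10.92
position: [0.5619, -0.3535, 0.0216]
ee_rot: [1.0, 0.023, -0.002, -0.002]
contact_force: [-0.3, 0.4, -0.0]
width: 0.602
gripper_force: 0.0
```

```bash
python3 -c "
from h import *
go([.563,-.3545,.021])
"
```

```text
t10.92 pos [ 0.5619 -0.3535  0.0216] phi 2.62 zdir [-0.004  0.003 -1.   ] F [-0.3  0.4 -0. ] T [-0.02  0.18  0.01] w 0.6018 g 0.0
tool delta mm [1.1 1.1 0.6] units [0.02 0.02 0.01]
```

Call:
send_rows([
  [[0.6,0,0,0,0],[0,0,0,0,0],[0,0,0,0,0],[0,0,0,0,0],[0,0,0,0,0],[0,0,0,0,0],[0,0,0,0,0],[0,0,0,0,0]],
], squeeze=35)

```text
t: 11.58
position: [0.5632, -0.3545, 0.0253]
ee_rot: [1.0, 0.022, 0.0, 0.0]
contact_force: [0.1, -0.6, 0.1]
width: 0.166
gripper_force: 0.0
```

```bash
python3 -c "
from h import *
go([.563,-.3545,.021])
"
```

```text
t11.58 pos [ 0.5632 -0.3545  0.0253] phi 2.57 zdir [ 0. -0. -1.] F [ 0.1 -0.6  0.1] T [-0.04  0.18 -0.  ] w 0.1665 g 0.0
tool delta mm [-0.2 -0.   4.3] units [-0.   -0.    0.09]
```

Call:
send_rows([
  [[0.2,0,0,0.08,0],[0.15,0,0,0,0],[0,0,0,0,0],[0,0,0,0,0],[0,0,0,0,0],[0,0,0,0,0],[0,0,0,0,0],[0,0,0,0,0]],
], squeeze=35)

```text
t: 12.25
position: [0.563, -0.3541, 0.021]
ee_rot: [1.0, 0.022, -0.0, -0.0]
contact_force: [-0.6, 4.8, 1.6]
width: 0.094
gripper_force: 35.0
```

```bash
python3 -c "
from h import *
st()
"
```

```text
t12.25 pos [ 0.563  -0.3541  0.021 ] phi 2.57 zdir [-0.     0.001 -1.   ] F [-0.6  4.8  1.6] T [ 0.88  0.41 -0.08] w 0.0941 g 35.0
```

Call:
send_rows([
  [[0,0,0,-0.2,0],[0,0,0,-0.4,0],[0,0,0,-0.6,0],[0,0,0,-0.7,0],[0,0,0,-0.7,0],[0,0,0,-0.7,0],[0,0,0,-0.4,-0.04],[0,0,0,-0.2,-0.08]],
])

```text
t: 12.92
position: [0.564, -0.3556, 0.2209]
ee_rot: [0.994, 0.113, 0.002, 0.002]
contact_force: [-0.3, 0.3, -1.2]
width: 0.094
gripper_force: 35.0
```

Call:
send_rows([
  [[0,0,0,0,-0.08],[0,0,0,0,-0.08],[0,0,0,0,-0.08],[0,0,0,0,-0.08],[0,0,0,0,-0.08],[0,0,0,0,-0.08],[0,0,0,0,-0.08],[0,0,0,0,-0.08]],
])

```text
t: 13.58
position: [0.5632, -0.3551, 0.2169]
ee_rot: [0.828, 0.561, 0.0, 0.001]
contact_force: [0.2, -1.0, -0.3]
width: 0.097
gripper_force: 35.0
```

Call:
send_rows([
  [[0,0,0,0,-0.08],[0,0,0,0,-0.08],[0,0,0,0,-0.08],[0,0,0,0,-0.08],[0,0,0,0,-0.04],[0,0,0,0,0],[0,0,0,0,0],[0,0,0,0,0]],
])

```text
t: 14.25
position: [0.5632, -0.3547, 0.2165]
ee_rot: [0.652, 0.759, -0.0, 0.0]
contact_force: [-0.3, -0.4, -1.1]
width: 0.096
gripper_force: 35.0
```

```bash
python3 -c "
from h import *
t=mill2w([0,-.08,.08]);print(t);go(t)
p,d=save('wrist','w4')
for l in ['pin_tip','pin_knob','pin_shoulder']:
  for r in bot.pinpoint('wrist',l)[:2]: print(l,np.round(r['position'],4),r['conf'])
"
```

```text
[ 0.52335041 -0.02404092  0.16      ]
t14.25 pos [ 0.5632 -0.3547  0.2165] phi 98.69 zdir [ 0.001 -0.    -1.   ] F [-0.3 -0.4 -1.1] T [-0.05  0.02 -0.04] w 0.0959 g 35.0
tool delta mm [333.   10.5  56.3] units [6.66 0.21 1.13]
pin_tip [ 0.3396 -0.4619  0.0035] 0.86
pin_tip [ 0.5505 -0.2805  0.2393] 0.59
pin_knob [ 0.569  -0.4112  0.2379] 0.75
pin_knob [ 0.4162 -0.2611  0.0113] 0.63
pin_shoulder [ 0.5697 -0.3932  0.2335] 0.71
pin_shoulder [ 0.4044 -0.2428  0.0137] 0.6
```

View pics/w4.png

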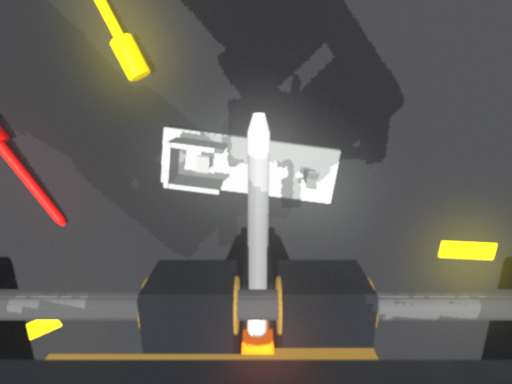

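Call:
send_rows([
  [[0,0.3,0.02,0,0],[0,0.6,0.03,0,0],[0,0.7,0.03,0,0],[0,0.7,0.03,0,0],[0,0.7,0.03,0,0],[0,0.7,0.03,0,0],[0,0.7,0.03,0,0],[0,0.7,0,0,0]],
])

```text
t: 15.12
position: [0.5332, -0.0987, 0.2163]
ee_rot: [0.651, 0.759, 0.0, 0.0]
contact_force: [-0.2, 0.4, -1.4]
width: 0.096
gripper_force: 35.0
```

Call:
send_rows([
  [[0,0.7,0,0.3,0],[0,0.5,0,0.3,0],[0,0.3,0,0.3,0],[0,0.2,0,0.3,0],[0,0.1,0,0.3,0],[0,0,0,0.3,0],[0,0,0,0,0],[0,0,0,0,0]],
])

```text
t: 15.78
position: [0.5197, -0.0116, 0.1261]
ee_rot: [0.651, 0.759, -0.0, -0.0]
contact_force: [-0.7, -1.0, -0.2]
width: 0.096
gripper_force: 35.0
```

```bash
cat >> h.py <<'E'
def pl(P,u,v,z):
    T=np.array(P['cam_to_world']); r=T[:3,:3]@np.array([(u-P['cx'])/P['fx'],-(v-P['cy'])/P['fy'],-1]); return T[:3,3]+r*(z-T[2,3])/r[2]
E
python3 -c "
from h import *
t=mill2w([0,-.081,-.019]);print(t);go(t)
P=bot.camera_params('wrist')
save('wrist','w5')
z=bot.get_obs()['position'][2]+.02
for l in ['bore','rest_shank','mill','pin_tip']:
  for r in bot.pinpoint('wrist',l)[:1]: print(l,np.round(r['position'],4),r['conf'])
for y in [0,-.019]: print(w2px('wrist',mill2w([0,y,0]),P))
print('pin at tip',pl(P,259,115,z),pl(P,258.2,280,z))
"
```

```text
[ 0.52350479 -0.02502893  0.061     ]
t15.78 pos [ 0.5197 -0.0116  0.1261] phi 98.83 zdir [-0.001  0.    -1.   ] F [-0.7 -1.  -0.2] T [-0.06 -0.    0.01] w 0.0965 g 35.0
tool delta mm [-13.9   1.7  65.1] units [-0.28  0.03  1.3 ]
bore [0.5088 0.0571 0.0795] 0.8
rest_shank [0.5101 0.0395 0.0836] 0.71
mill [0.5937 0.1365 0.0015] 0.58
pin_tip [0.5098 0.0644 0.1499] 0.81
(np.float64(258.62652807158514), np.float64(116.9537551000039))
(np.float64(258.65073248145103), np.float64(147.29775529252356))
pin at tip [0.51027791 0.05975272 0.14668186] [ 0.52222979 -0.01958509  0.14668186]
```

View pics/w5.png

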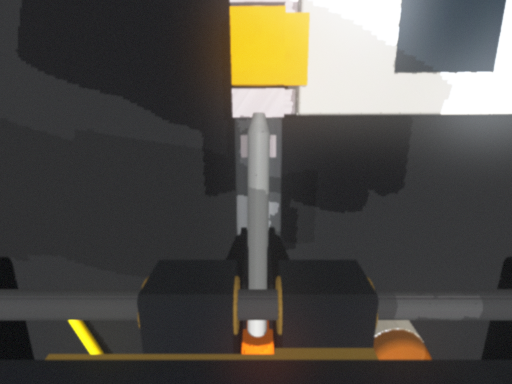

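Call:
send_rows([
  [[0,-0.14,0,0,0],[0,-0.13,0,0,0],[0,0,0,0.2,0],[0,0,0,0.3,0],[0,0,0,0.3,0],[0,0,0,0.2,0],[0,0,0,0,0],[0,0,0,0,0]],
])

```text
t: 16.7
position: [0.522, -0.0255, 0.0756]
ee_rot: [0.651, 0.759, -0.0, -0.001]
contact_force: [0.2, -0.8, -1.0]
width: 0.099
gripper_force: 35.0
```

```bash
python3 -c "
from h import *
t=mill2w([0,-.0805,-.019]);go(t)
p,d=bot.camera('side'); cv2.imwrite('pics/s2.png',cv2.resize(p[120:240,200:320,::-1],None,fx=5,fy=5,interpolation=cv2.INTER_CUBIC))
P=bot.camera_params('wrist');p,d=bot.camera('wrist'); cv2.imwrite('pics/w6.png',cv2.resize(p[40:240,180:340,::-1],None,fx=3,fy=3,interpolation=cv2.INTER_CUBIC))
print(w2px('wrist',mill2w([0,-.019,.002]),P),w2px('wrist',mill2w([0,0,.015]),P))
"
```

```text
t16.70 pos [ 0.522  -0.0255  0.0756] phi 98.81 zdir [-0.001  0.    -1.   ] F [ 0.2 -0.8 -1. ] T [-0.06  0.06 -0.  ] w 0.0991 g 35.0
tool delta mm [ 0.7  1.5 14.6] units [0.01 0.03 0.29]
(np.float64(257.8873072350671), np.float64(133.88274728844488)) (np.float64(257.84139893578026), np.float64(92.43814622800926))
```

View pics/w6.png

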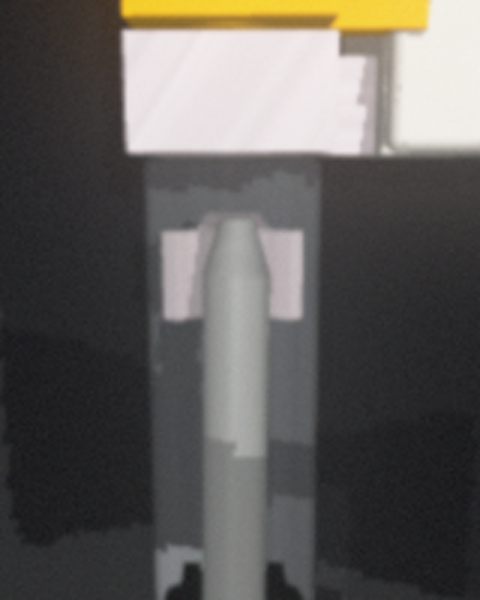

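Call:
send_rows([
  [[0,0.08,-0.016,0,0],[0,0,0,0,0],[0,0,0,0.08,0],[0,0,0,0.08,0],[0,0,0,0.05,0],[0,0,0,0.03,0],[0,0,0,0,0],[0,0,0,0,0]],
])

```text
t: 17.47
position: [0.5208, -0.0216, 0.064]
ee_rot: [0.651, 0.759, -0.0, -0.0]
contact_force: [1.5, 0.4, -0.5]
width: 0.096
gripper_force: 35.0
```

```bash
python3 -c "
from h import *
t=mill2w([0,-.0765,-.019]);go(t)"
```

```text
t17.47 pos [ 0.5208 -0.0216  0.064 ] phi 98.82 zdir [-0.  0. -1.] F [ 1.5  0.4 -0.5] T [-0.1  -0.01  0.01] w 0.0956 g 35.0
tool delta mm [0.7 2.1 3. ] units [0.01 0.04 0.06]
```

Call:
send_rows([
  [[0,0,0,0.02,0],[0,0,0,0.02,0],[0,0,0,0,0],[0,0,0,0,0],[0,0,0,0,0],[0,0,0,0,0],[0,0,0,0,0],[0,0,0,0,0]],
])

```text
t: 18.13
position: [0.5208, -0.0216, 0.0622]
ee_rot: [0.651, 0.759, 0.0, 0.0]
contact_force: [0.7, 0.2, -1.5]
width: 0.094
gripper_force: 35.0
```

Call:
send_rows([
  [[0,0,0,0.02,0],[0,0,0,0,0],[0,0,0,0,0],[0,0,0,0,0],[0,0,0,0,0],[0,0,0,0,0],[0,0,0,0,0],[0,0,0,0,0]],
])

```text
t: 18.8
position: [0.5211, -0.0216, 0.0612]
ee_rot: [0.651, 0.759, 0.0, 0.0]
contact_force: [1.7, 1.2, 2.1]
width: 0.098
gripper_force: 35.0
```

```bash
python3 -c "
from h import *
t=mill2w([0,-.0765,-.019]);go(t)"
```

```text
t18.80 pos [ 0.5211 -0.0216  0.0612] phi 98.82 zdir [ 0.001  0.    -1.   ] F [1.7 1.2 2.1] T [ 0.09 -0.39 -0.03] w 0.0976 g 35.0
tool delta mm [0.7 1.9 0.2] units [0.01 0.04 0.  ]
```

Call:
send_rows([
  [[0,0,0.01,0.015,0],[0,0,0,0,0],[0,0,0,0,0],[0,0,0,0,0],[0,0,0,0,0],[0,0,0,0,0],[0,0,0,0,0],[0,0,0,0,0]],
])

```text
t: 19.47
position: [0.5215, -0.0215, 0.0609]
ee_rot: [0.651, 0.759, 0.0, 0.0]
contact_force: [1.1, 0.9, 7.8]
width: 0.098
gripper_force: 35.0
```

```bash
python3 -c "
from h import *
t=mill2w([0,-.0765,-.019]);go(t)"
```

```text
t19.47 pos [ 0.5215 -0.0215  0.0609] phi 98.83 zdir [ 0.001 -0.    -1.   ] F [1.1 0.9 7.8] T [ 0.06 -0.01  0.01] w 0.0979 g 35.0
tool delta mm [ 0.7  1.4 -0.1] units [ 0.01  0.03 -0.  ]
```

Call:
send_rows([
  [[0.1,0,0,-0.005,0],[0.3,0,0,0,0],[0.45,0,0,0,0],[0.45,0,0,0,0],[0.45,0,0,0,0],[0.45,0,0,0,0],[0.45,0,0,0,0],[0.45,0,0,0,0]],
], squeeze=15)

```text
t: 20.13
position: [0.5212, -0.0215, 0.0606]
ee_rot: [0.651, 0.759, -0.0, -0.0]
contact_force: [0.7, 0.2, -0.5]
width: 0.442
gripper_force: 0.0
```

```bash
python3 -c "
from h import *
st()
P=bot.camera_params('wrist');p,d=bot.camera('wrist'); cv2.imwrite('pics/w7.png',cv2.resize(p[40:240,180:340,::-1],None,fx=3,fy=3,interpolation=cv2.INTER_CUBIC))
for l in ['pin_tip','pin_knob','pin_shoulder']:
  for r in bot.pinpoint('wrist',l)[:1]: print(l,np.round(r['position'],4),r['conf'])
"
```

```text
t20.13 pos [ 0.5212 -0.0215  0.0606] phi 98.82 zdir [-0.  0. -1.] F [ 0.7  0.2 -0.5] T [-0.07  0.09 -0.04] w 0.4418 g 0.0
pin_tip [0.5092 0.0521 0.0847] 0.87
pin_knob [ 0.5308 -0.0772  0.0842] 0.65
pin_shoulder [ 0.5318 -0.0601  0.0815] 0.7
```

View pics/w7.png

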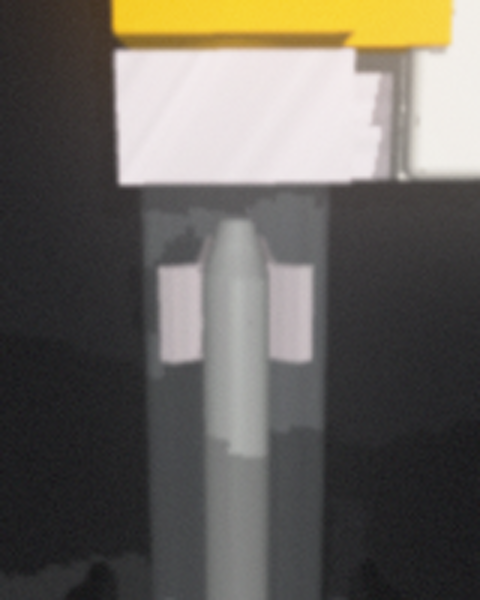

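Call:
send_rows([
  [[0.45,-0.1,0.006,0,0],[0.45,-0.2,0,0,0],[0.45,-0.25,0,0,0],[0.45,-0.25,0,0,0],[0.45,-0.25,0,0,0],[0.45,-0.15,0,0,0],[0.45,0,0,0,0],[0.45,0,0,0,0]],
])

```text
t: 21.0
position: [0.5307, -0.0814, 0.0605]
ee_rot: [0.651, 0.759, 0.0, -0.0]
contact_force: [-0.1, 0.4, 0.1]
width: 0.448
gripper_force: 0.0
```

Call:
send_rows([
  [[0.35,0,0,0,0],[0.3,0,0,0,0],[0.2,0,0,0,0],[0,0,0,0,0],[0,0,0,0,0],[0,0,0,0,0],[0,0,0,0,0],[0,0,0,0,0]],
], squeeze=15)

```text
t: 21.67
position: [0.5311, -0.0806, 0.0608]
ee_rot: [0.651, 0.759, 0.0, 0.0]
contact_force: [2.8, 3.4, 3.8]
width: 0.251
gripper_force: 15.0
```

```bash
python3 -c "
from h import *
t=mill2w([0,-.0465,-.019]);go(t)
P=bot.camera_params('wrist');p,d=bot.camera('wrist'); cv2.imwrite('pics/w8.png',cv2.resize(p[0:240,180:340,::-1],None,fx=2.5,fy=2.5,interpolation=cv2.INTER_CUBIC))
for l in ['pin_tip']:
  for r in bot.pinpoint('wrist',l)[:1]: print(l,np.round(r['position'],4),r['conf'])
"
```

```text
t21.67 pos [ 0.5311 -0.0806  0.0608] phi 98.82 zdir [ 0.001  0.    -1.   ] F [2.8 3.4 3.8] T [ 0.49 -0.41 -0.02] w 0.2506 g 15.0
tool delta mm [90.6  1.  -0.2] units [ 1.81  0.02 -0.  ]
```

View pics/w8.png

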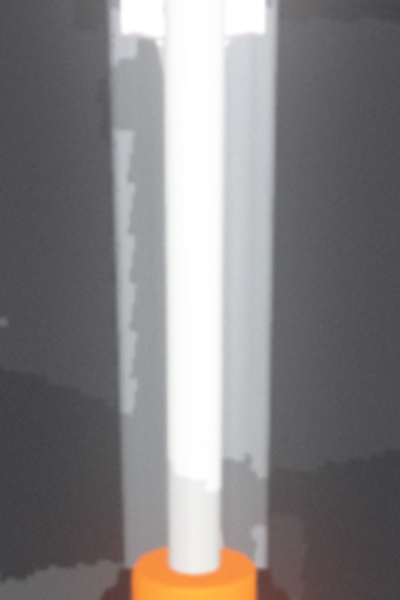

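Call:
send_rows([
  [[0,0,0.008,-0.004,0],[0,0,0,0,0],[0,0.06,0,0,0],[0,0.1,0,0,0],[0,0.1,0,0,0],[0,0.1,0,0,0],[0,0.04,0,0,0],[0,0,0,0,0]],
], squeeze=25)

```text
t: 22.43
position: [0.5279, -0.0601, 0.0608]
ee_rot: [0.65, 0.76, 0.0, -0.0]
contact_force: [1.4, 2.2, 3.6]
width: 0.249
gripper_force: 25.0
```

```bash
python3 -c "
from h import *
t=mill2w([0,-.0465,-.019]);go(t)"
```

```text
t22.43 pos [ 0.5279 -0.0601  0.0608] phi 98.85 zdir [-0.  0. -1.] F [1.4 2.2 3.6] T [ 0.45 -0.19  0.04] w 0.2494 g 25.0
tool delta mm [69.8  1.  -0.2] units [ 1.4   0.02 -0.  ]
```

Call:
send_rows([
  [[0,0.1,0.002,0,0],[0,0.12,0.002,0,0],[0,0.12,0,0,0],[0,0.12,0,0,0],[0,0.12,0,0,0],[0,0.12,0,0,0],[0,0.1,0,0,0],[0,0,0,0,0]],
])

```text
t: 23.1
position: [0.5217, -0.0203, 0.0607]
ee_rot: [0.65, 0.76, -0.0, -0.0]
contact_force: [-2.3, 1.6, 0.1]
width: 0.245
gripper_force: 25.0
```

```bash
python3 -c "
from h import *
t=mill2w([0,-.0465,-.019]);go(t)"
```

```text
t23.10 pos [ 0.5217 -0.0203  0.0607] phi 98.87 zdir [-0.001  0.    -1.   ] F [-2.3  1.6  0.1] T [-0.01  0.23  0.06] w 0.2449 g 25.0
tool delta mm [29.5  1.  -0.3] units [ 0.59  0.02 -0.01]
```

Call:
send_rows([
  [[0,0.1,-0.004,0,0],[0,0.12,0,0,0],[0,0.12,0,0,0],[0,0.1,0,0,0],[0,0.06,0,0,0],[0,0.03,0,0,0],[0,0,0,0,0],[0,0,0,0,0]],
])

```text
t: 23.77
position: [0.5178, 0.005, 0.0608]
ee_rot: [0.651, 0.759, 0.0, -0.0]
contact_force: [-2.0, 0.8, 1.4]
width: 0.246
gripper_force: 25.0
```

Call:
send_rows([
  [[0,0.02,0,0,0],[0,0.02,0,0,0],[0,0,0,0,0],[0,0,0,0,0],[0,0,0,0,0],[0,0,0,0,0],[0,0,0,0,0],[0,0,0,0,0]],
])

```text
t: 24.43
position: [0.5176, 0.0067, 0.0608]
ee_rot: [0.651, 0.759, -0.0, -0.0]
contact_force: [-2.6, -1.5, 2.0]
width: 0.248
gripper_force: 25.0
```

```bash
python3 -c "
from h import *
t=mill2w([0,-.0465,-.019]);go(t)"
```

```text
t24.43 pos [0.5176 0.0067 0.0608] phi 98.82 zdir [-0.  0. -1.] F [-2.6 -1.5  2. ] T [-0.38  0.42  0.07] w 0.2480 g 25.0
tool delta mm [ 2.2  0.9 -0.2] units [ 0.04  0.02 -0.  ]
```

Call:
send_rows([
  [[0,0.02,0,0,0],[0,0.02,0,0,0],[0,0,0,0,0],[0,0,0,0,0],[0,0,0,0,0],[0,0,0,0,0],[0,0,0,0,0],[0,0,0,0,0]],
])

```text
t: 25.1
position: [0.5173, 0.0088, 0.0608]
ee_rot: [0.651, 0.759, 0.0, -0.0]
contact_force: [-3.0, 1.1, 1.7]
width: 0.245
gripper_force: 25.0
```

```bash
python3 -c "
from h import *
t=mill2w([0,-.0465,-.019]);go(t)"
```

```text
t25.10 pos [0.5173 0.0088 0.0608] phi 98.82 zdir [-0.  0. -1.] F [-3.   1.1  1.7] T [-0.03  0.43  0.04] w 0.2451 g 25.0
tool delta mm [ 0.1  0.9 -0.2] units [ 0.    0.02 -0.  ]
```

Still free; keep pushing gently.

Call:
send_rows([
  [[0,0.02,0,0,0],[0,0.02,0,0,0],[0,0,0,0,0],[0,0,0,0,0],[0,0,0,0,0],[0,0,0,0,0],[0,0,0,0,0],[0,0,0,0,0]],
])

```text
t: 25.77
position: [0.5172, 0.0102, 0.0609]
ee_rot: [0.651, 0.759, -0.0, 0.0]
contact_force: [-1.6, -7.8, 1.7]
width: 0.246
gripper_force: 25.0
```

```bash
python3 -c "
from h import *
t=mill2w([0,-.0465,-.019]);go(t)
P=bot.camera_params('wrist');p,d=bot.camera('wrist'); cv2.imwrite('pics/w9.png',cv2.resize(p[60:260,180:340,::-1],None,fx=3,fy=3,interpolation=cv2.INTER_CUBIC))"
```

```text
t25.77 pos [0.5172 0.0102 0.0609] phi 98.84 zdir [ 0.    -0.001 -1.   ] F [-1.6 -7.8  1.7] T [-1.35  0.47  0.18] w 0.2458 g 25.0
tool delta mm [-1.2  0.8 -0.1] units [-0.02  0.02 -0.  ]
```

View pics/w9.png

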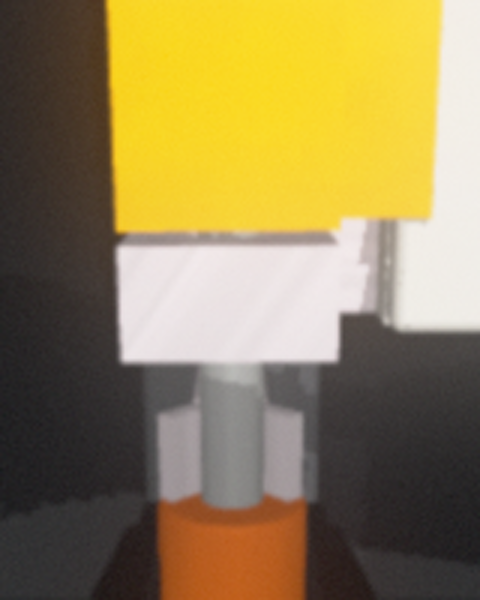

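Call:
send_rows([
  [[0,0.016,0,0,0],[0,0,0,0,0],[0,0,0,0,0],[0.15,0,0,0,0],[0.4,0,0,0,0],[0.45,0,0,0,0],[0.45,0,0,0,0],[0.45,0,0,0,0]],
])

```text
t: 26.48
position: [0.5171, 0.0117, 0.0608]
ee_rot: [0.651, 0.759, 0.0, 0.0]
contact_force: [0.2, -0.4, 0.2]
width: 0.435
gripper_force: 0.0
```

Call:
send_rows([
  [[0.45,0,0,-0.1,0],[0.45,0,0,-0.3,0],[0.45,0,0,-0.5,0],[0.45,0,0,-0.6,0],[0.45,-0.2,0,-0.5,0],[0.45,-0.3,0,-0.3,0],[0.45,-0.2,0,0,0],[0.45,0,0,0,0]],
])

```text
t: 27.15
position: [0.5227, -0.0243, 0.1764]
ee_rot: [0.651, 0.759, 0.001, 0.001]
contact_force: [-0.3, 0.5, -0.5]
width: 0.45
gripper_force: 0.0
```

```bash
python3 -c "
from h import *
st()
P=bot.camera_params('wrist');p,d=bot.camera('wrist'); a=cv2.resize(p[20:260,150:350,::-1],(400,480))
q,_=bot.camera('side'); b=cv2.resize(q[120:240,180:280,::-1],(400,480),interpolation=cv2.INTER_CUBIC)
cv2.imwrite('pics/f.png',np.hstack([a,b]))
for l in ['pin_tip','pin_shoulder','pin_knob','rest_shank','reagent_mid','jar_mid','beaker_mid','lid_pad']:
  for c in ['side','wrist']:
    for r in bot.pinpoint(c,l)[:1]: print(c,l,np.round(r['position'],3),r['conf'])
"
```

```text
t27.15 pos [ 0.5227 -0.0243  0.1764] phi 98.76 zdir [ 0.002 -0.    -1.   ] F [-0.3  0.5 -0.5] T [-0.15 -0.01  0.01] w 0.4498 g 0.0
side pin_tip [ 0.342 -0.462  0.008] 0.7
wrist pin_tip [ 0.34  -0.151  0.   ] 0.62
side pin_shoulder [ 0.277 -0.368  0.016] 0.74
wrist pin_shoulder [0.514 0.03  0.079] 0.77
side pin_knob [ 0.416 -0.255  0.014] 0.75
wrist pin_knob [0.514 0.014 0.082] 0.69
side rest_shank [0.51  0.044 0.081] 0.56
wrist rest_shank [0.51  0.038 0.079] 0.84
side reagent_mid [ 0.661 -0.133  0.052] 0.84
side beaker_mid [0.6   0.346 0.038] 0.71
side lid_pad [0.544 0.158 0.087] 0.88
```

View pics/f.png

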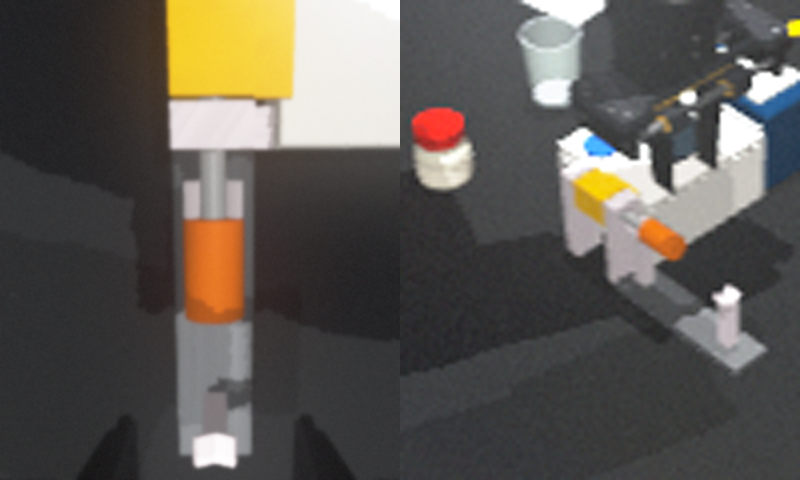

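```bash
python3 -c "
from bench import bot
print(bot.job_done())"
```

```text
the job is handed in; nothing more can be done
None
```

The job is handed in: the lid is shut past the catch, and the pin was laid in the rests, released, then pushed through the lugs until its knob met the small V rest. The bottle and beaker read within 2 mm of where they started, and the jar stands upright with no sign of having moved.

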